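# Unlock the photo turntable and click it on to the keycap tray

### The arm

A 6-joint arm with a two-finger parallel gripper is mounted at the origin on the work surface. World frame = base frame: x ahead of the robot, y to its left, z up, the work surface at z = 0. Lengths are in m, angles in rad, forces in N, time in s.
With the tool pointing down it reaches from about 0.35 to 0.8 m from the base axis. Payload 7.3 kg.
Tool frame: the origin (TCP) lies between the finger pads; the fingertips stand 25 mm ahead of it and the grasp point (between the pads) lies 6 mm ahead of it (r.tip_extent is the distance from the TCP to the fingertips, in m); z points along the fingers, y is the direction in which the jaws open and shut (so a half turn about z gives the same grasp; the last joint's range is limited). The gripper opens to 85 mm and grips with 20 to 120 N. Pads are 22 mm wide; open, the fingers measure 114 mm over their backs; the gripper's body (76 mm by 85 mm) begins 54 mm behind the grasp point. The pads swing forward as they close: fully open they stand 13 mm farther back than shut.
Start: joints at [-1.457, 0.342, 1.524, -0, 1.275, -0.146], TCP at [0.135, -0.507, 0.256] pointing down, gripper open.
Joint ranges: [-2.53, 2.53], [-0.77, 2.02], [0.04, 2.7], [-1, 4.14], [0.28, 2.66], [-3.11, 3.11]. Speed limits (rad/s): [2.57, 2.57, 3.14, 3.14, 3.14, 3.14].

### API

Orientations are given as a unit quaternion [x, y, z, w].
In Python, from workcell import r, command_gripper, optics gives the robot as it stands. The module is installed in compiled form; this text tells all that it offers. Calls block until the motion is done:
- r.reach(position, orientation): joint-space move of the TCP to a pose.
- r.move_straight(position, orientation=None, speed=0.15, max_force=None): straight line of the TCP; orientation=None keeps the orientation; speed is the mean speed in m/s. With max_force (N) it stops when the force on the tool has changed by that much, and returns True; else False.
- r.movej(angles): joint-space move.
- command_gripper(opening, force=None): finger opening in m; force is the grip in N (None keeps the last); returns when the fingers have stopped.
- r.hold(seconds).
- r.solve_ik(position, orientation): joint angles nearest the present ones, or None.
- r.read_state(): the state.
- optics.get_image(name): name is "side" or "top"; returns (picture, depth): 400x640x3 uint8, red, green, blue; 400x640 float32, m along the optical axis (not along the pixel's ray), 0 where there is no reading.
- optics.camera_model(name): a dict with "K" (3x3 intrinsics, pixels), "k1" (the pictures are not rectified: a ray, as slopes to the right and down, at radius r is drawn at 1 + k1 r^2 times it, then the intrinsics apply), "R" (3x3) and "t" (3): a world point X has camera coordinates R X + t. Camera axes: x right, y down, z forward; pixel columns grow to the right and rows downward; lengths in m; the calibration is good to about 2 mm. A picture is of the moment at which its call begins. camera_model takes no time and is no camera call.
A pose or a line that the arm cannot do raises r.PlanningError and nothing moves.
- r.finish_job(): hands the job in, once; it reports no verdict.
The state is a dict: "time_s": time; "joint_positions": joint angles; "dq": joint speeds; "tau": joint torques, N m; "eef_pos": TCP position; "eef_rot": TCP orientation; "contact_force": force on the tool from outside, world axes, zero at the start; "torque": the same for the moment, N m; "grip_width": finger opening in m.
Only numpy, scipy, OpenCV 4.12 (cv2) and the standard library are available. Lean on these libraries where they do the work, as an engineer would, in place of code of your own. Each camera call takes 0.05 s, during which the arm holds its last target.

### The job

The orange keycap tray is next to be photographed, so free the photo turntable and click it round to it: pull up the red T-handle of the locking plunger and twist it clockwise (seen from above) into its rest notch so that it stays up by itself, then turn the platter one click, whichever way brings the tray in front of the camera, and let it settle in the stop. Leave the plunger parked, keep the cactus pot and the webcam standing on their pads, and do not tip or disturb anything else on the desk.

Things in the scene. Friction and masses are not known exactly. Their poses are not given: they have to be found in the camera images.
- turntable: Photo turntable, fixed: white platter 300 mm across, top 36 mm above the desk. Origin on the turning axis at desk height, z up, x along a grey tongue with white pointer to a small camera on a post (235 mm from the axis, 152 mm high). Angles are counter-clockwise from x. At 150 deg an aluminium bracket (58 mm high, out to 185 mm) holds the locking plunger over the rim, 142.5 mm from the axis.
- platter (a joint): Platter angle in rad, counter-clockwise from above, about 0 at the start. The plunger's pin, standing in one of six rim notches, blocks it until raised 9 mm. A sprung roller below gives click stops every 1.047 rad (60 deg). It takes up to 6 N at a tab to push it out of a stop; some 0.65 rad on, the roller pulls it into the next stop by itself.
- tab (a point): Middle of the upper edge of one of six blue finger tabs on the platter, for pushing it round: this one is at 270 deg at platter angle 0, the others every 60 deg (30, 90, 150, 210, 330). Upright radial plates, 22 mm long (102 to 124 mm from the axis), 8 mm thick, 30 mm high above the platter (top 66 mm above the desk).
- plunger_grip (a point): Centre of the plunger's red T-handle bar: 50 mm long, 11 mm wide, 14 mm high, level, centre 112 mm above the desk when locked. Site x runs along the bar and turns with it (when locked at 60 deg in the turntable's frame). Under the bar is a 10 mm round neck, and below that, up to 80 mm above the desk, a slotted steel sleeve 28 mm across.
- plunger_lift (a joint): How far the plunger is pulled up, in m: 0 locked (pin in the platter), 0.020 the upper end. A spring pulls it down with 5 N at 0, 10 N at 0.020. It must be raised at least 0.013 before it can be twisted; parked in the rest notch it stays at 0.010.
- plunger_twist (a joint): Twist of the T-handle in rad, clockwise seen from above: 0 locked, rest notch at 1.31 (within about 0.1), end stop 1.36. Twisted to there and let down, its key drops 3 mm into the rest notch and stays.
- shoot_spot (a point): Point on the platter top in front of the camera, 70 mm from the axis along the turntable's x axis: fixed to the turntable, not to the platter. The tray has to end here.
- tray_mid (a point): Orange hard silicone keycap tray holding three keycaps, 56 x 56 x 16 mm, about 100 g, loose on its pad. The point is its centre, 8 mm up; z up.
- pot_mid (a point): Green ceramic cactus pot, 62 mm across at the rim, with a round cactus, 80 mm high in all, about 280 g, loose on its pad. The point is on its axis 38 mm up; z up.
- webcam_mid (a point): Matte black webcam folded down on its hinge, 68 x 30 mm and 39 mm high, loose on its pad with its long side along the platter's radius. The point is its centre, 19 mm up; z up.
- pad_left (a point): Centre of one of six round grey rubber pads, 66 mm across, flush in the platter top, 70 mm from the axis, at every 60 deg from 0: this one is at 60 deg at platter angle 0 and turns with the platter. At the start the tray stands on this one and the pot on the one at 300 deg, or the other way round; the pad at 0 deg is empty.
- pad_right (a point): Centre of the platter pad that is at 300 deg at platter angle 0; turns with the platter.
- pad_back (a point): Centre of the platter pad, the webcam's, that is at 180 deg at platter angle 0; turns with the platter.
- tumbler: Stainless steel tumbler with a closed black lid, 74 mm across, 160 mm high, loose bystander. Origin under its centre.
- mouse: White computer mouse, 105 x 60 x 34 mm, loose bystander. Origin under its centre.
- pencil_cup: White cup with three pencils, 72 mm across, cup 90 mm and pencils 160 mm high, loose bystander. Origin under its centre.
- keycap_puller: Red-handled wire keycap puller, 16 mm thick and 125 mm long, loose bystander. Origin under the middle of its handle.
Not all that is in view belongs to the job. Of the things like the part that bears pot_mid, leave any that is pink, purple or yellow; of the rest the smaller one is meant.

How it is judged:
On the way, in this order (a step that is already met when the one before it is completed fails the run):
1. the plunger is parked in its rest notch and stays there untouched (value of joint plunger_lift above 0.008 m and value of joint plunger_twist above 1.1 rad and contact force between the fingers and turntable below 0.2 N), for 0.2 s.
2. the platter rests one stop further, with the tray in front of the camera ((value of joint platter between 0.9772 and 1.1172 rad or value of joint platter between -1.1172 and -0.9772 rad) and horizontal distance between tray_mid and shoot_spot below 0.018 m and velocity of joint platter between -0.1 and 0.1 rad/s), for 0.2 s.
At the end, for the whole second after the job is handed in: Plunger parked (up over 8 mm, twisted over 1.1 rad); platter at rest within 0.07 rad of the stop one click from its start; tray within 18 mm of the spot before the camera, pot and webcam within 18 mm of their own pad centres (all horizontally), all three upright within 0.15 rad (all of step 2 and value of joint plunger_lift above 0.008 m and value of joint plunger_twist above 1.1 rad and (horizontal distance between pot_mid and pad_left below 0.018 m or horizontal distance between pot_mid and pad_right below 0.018 m) and horizontal distance between webcam_mid and pad_back below 0.018 m and angle between each of tray_mid, pot_mid, webcam_mid's own z axis and vertical below 0.15 rad); the robot touches nothing.
It fails at once if the tray, the pot or the webcam is tipped (angle between any of tray_mid, pot_mid, webcam_mid's own z axis and vertical above 0.35 rad).
It fails at once if the tumbler, mouse, pencil cup or keycap puller is moved by more than 25 mm (distance of any of tumbler, mouse, pencil_cup, keycap_puller from where it was at the start of the episode above 0.025 m).
It also fails if it takes over 58 s, if anything falls off the work surface, if the arm or the gripper's body presses on something with over 40 N, if the wrist force passes 120 N, or if a joint passes its speed limit or range.

## Working session

There is one attempt and no reset: what is moved stays moved. The work goes in short steps, each a Python script; the robot and the scene stay as the last script left them, time stands still between calls to the robot, and variables do not carry over. Pictures are saved under pics/ and viewed, and the job is handed in when it is done.

```bash
mkdir -p pics; python3 - <<'E'
from workcell import r, command_gripper, optics
import cv2,numpy as np
for n in("top","side"):
    im,d=optics.get_image(n); cv2.imwrite(f"pics/{n}0.png",im[:,:,::-1]); np.savez(f"{n}0.npz",im=im,d=d)
    print(n,optics.camera_model(n), (d>0).mean())
s=r.read_state(); print(s)
print(r.tip_extent)
E
```

```text
top {'K': array([[512.61459283,   0.        , 318.1681654 ],
       [  0.        , 512.61459283, 200.93427722],
       [  0.        ,   0.        ,   1.        ]]), 'k1': -0.067276104214145, 'R': array([[-0.02616071, -0.99956535, -0.01359131],
       [-0.98647117,  0.02801427, -0.16152346],
       [ 0.161834  ,  0.00918187, -0.98677528]]), 't': array([0.04061001, 0.60445978, 1.74666832])} 0.995953125
side {'K': array([[427.99000593,   0.        , 318.4194897 ],
       [  0.        , 427.99000593, 202.20562593],
       [  0.        ,   0.        ,   1.        ]]), 'k1': -0.03020870761204969, 'R': array([[ 9.16155981e-01, -4.00821914e-01,  1.09083044e-04],
       [-2.27466400e-01, -5.20142476e-01, -8.23231949e-01],
       [ 3.30026144e-01,  7.54184061e-01, -5.67705158e-01]]), 't': array([-0.53328777,  0.21805927,  1.02580953])} 0.9958984375
{'time_s': 0.1, 'joint_positions': array([-1.45698379e+00,  3.42632942e-01,  1.52491106e+00,  1.73398517e-05,
        1.27538703e+00, -1.46028727e-01]), 'dq': array([ 0.00028733, -0.0024417 , -0.0019879 , -0.00025774, -0.00022066,
       -0.00103177]), 'tau': array([ 5.75748181e-04, -4.34449697e+01, -2.46488500e+01, -1.87955488e-04,
        4.71226580e-03, -2.09536137e-05]), 'eef_pos': array([ 0.13486224, -0.50705706,  0.2557095 ]), 'eef_rot': array([ 9.91572285e-01,  1.29552907e-01,  1.90705029e-05, -6.68968930e-04]), 'contact_force': array([-0.07960377, -0.44531273, -0.49319167]), 'torque': array([-0.00361755, -0.01124616, -0.02507365]), 'grip_width': 0.08546704756612503}
0.025
```

```bash
sleep 8; ls pics
```

```text
side0.png
top0.png
```

View pics/top0.png

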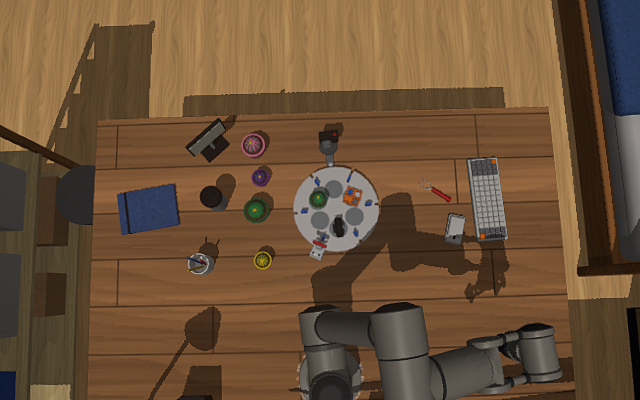

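View pics/side0.png

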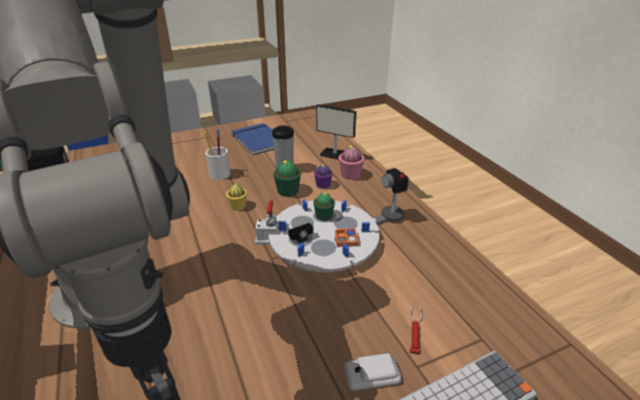

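The top view shows the platter at about (336,208), the camera at (329,142), the bracket and red T-handle at (319,245), the orange tray at (353,196), the webcam at (338,227) and a green pot on the platter at (318,199).

Candidates for the pot in the top view:
- Green on the platter, (318,199)
- Larger green on the desk, (256,210)
- Pink, (252,145)
- Purple, (260,177)
- Yellow, (262,260)

The smaller green one, standing on the platter, fits. I'll confirm it in an enlarged crop.

```bash
cat > h.py <<'E'
import numpy as np,cv2
from workcell import r, command_gripper, optics
def cams(n): 
    m=optics.camera_model(n); return m['K'],m['k1'],m['R'],m['t']
def rays(n,uv):
    K,k1,R,t=cams(n); uv=np.atleast_2d(uv).astype(float)
    p=cv2.undistortPoints(uv.reshape(-1,1,2),K,np.array([k1,0,0,0,0.])).reshape(-1,2)
    d=np.c_[p,np.ones(len(p))]@R; return -R.T@t,d
def onplane(n,uv,z):
    o,d=rays(n,uv); s=(z-o[2])/d[:,2]; return o+d*s[:,None]
def cloud(n,d):
    v,u=np.mgrid[:400,:640]; o,dd=rays(n,np.c_[u.ravel(),v.ravel()])
    return (o+dd*d.ravel()[:,None]).reshape(400,640,3)
def proj(n,X):
    K,k1,R,t=cams(n)
    return cv2.projectPoints(np.atleast_2d(X).astype(float),cv2.Rodrigues(R)[0],t,K,np.array([k1,0,0,0,0.]))[0].reshape(-1,2)
E
python3 - <<'E'
from h import *
im=np.load('top0.npz')['im'];d=np.load('top0.npz')['d']
c=im[120:270,230:400]; c=cv2.resize(c,None,fx=4.5,fy=4,interpolation=cv2.INTER_CUBIC)[:600,:800]
cv2.imwrite('pics/topcrop.png',c[:,:,::-1])
s=np.load('side0.npz'); c=s['im'][150:280,220:420]; cv2.imwrite('pics/sidecrop.png',cv2.resize(c,None,fx=4,fy=4,interpolation=cv2.INTER_CUBIC)[:,:,::-1])
P=cloud('top',d)
# platter mask: depth height near .036
m=(abs(P[...,2]-.036)<.006).astype(np.uint8)
sub=np.zeros_like(m); sub[150:265,280:395]=1; m&=sub
cs,_=cv2.findContours(m,0,1); q=max(cs,key=cv2.contourArea); h=cv2.convexHull(q)[:,0,:]
X=onplane('top',h,.036); (cx,cy),rad=cv2.minEnclosingCircle(X[:,:2].astype(np.float32)); print('circ',cx,cy,rad)
A=np.c_[2*X[:,:2],np.ones(len(X))]; sol=np.linalg.lstsq(A,(X[:,:2]**2).sum(1),rcond=None)[0]; print('ls',sol[:2],np.sqrt(sol[2]+sol[:2]@sol[:2]))
E
```

```text
circ 0.5813173651695251 -0.038051821291446686 0.1509520709514618
ls [ 0.58120914 -0.03789422] 0.14997969684411616
```

View pics/topcrop.png

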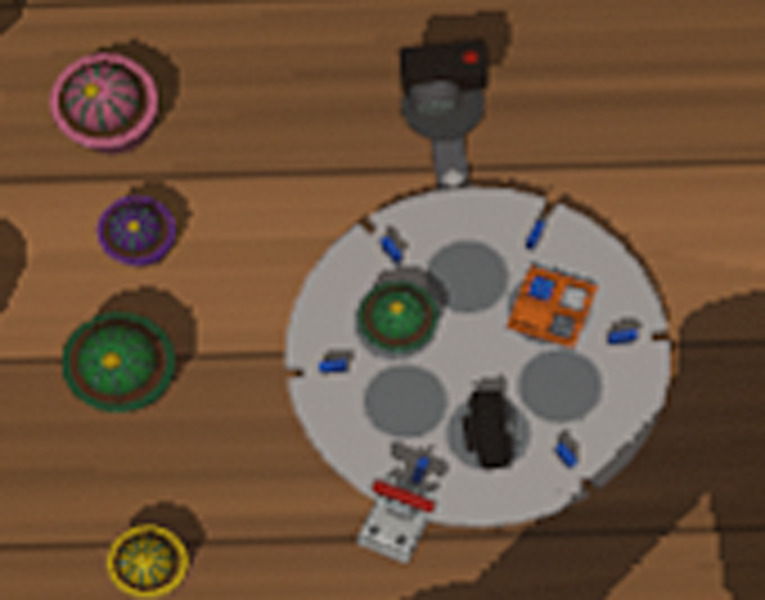

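View pics/sidecrop.png

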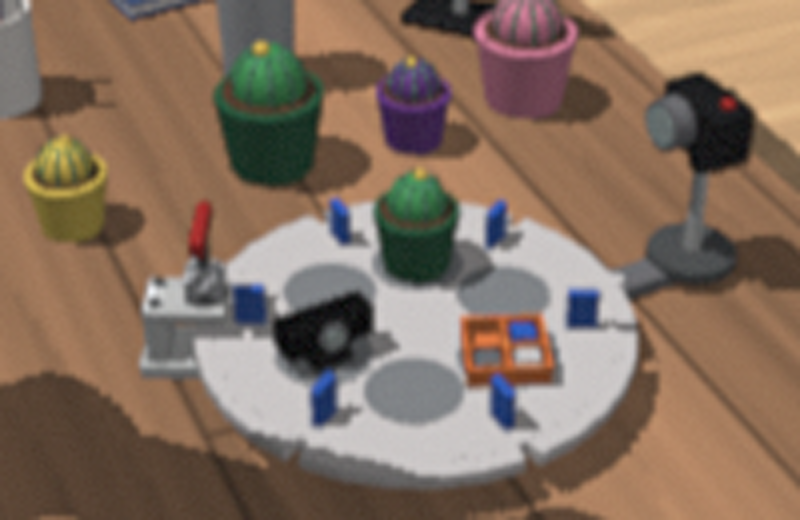

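The crop confirms it: the smaller green pot stands on the platter's left pad, at top-crop (398,318). The tray is on the right pad at (553,305), so the platter must turn +60° (counter-clockwise). The pad at 0° is empty. Next I measure the axis frame, the bar and the tabs.

```bash
cat > meas.py <<'E'
from h import *
def blobs(im,lo,hi,box,amin=6):
    hsv=cv2.cvtColor(im,cv2.COLOR_RGB2HSV); m=cv2.inRange(hsv,lo,hi)
    b=np.zeros_like(m); u0,v0,u1,v1=box; b[v0:v1,u0:u1]=255; m&=b
    n,l,s,c=cv2.connectedComponentsWithStats(m)
    return [(c[i],s[i,4],np.argwhere(l==i)[:,::-1]) for i in range(1,n) if s[i,4]>=amin]
E
python3 - <<'E'
from meas import *
T=np.load('top0.npz');S=np.load('side0.npz')
ax=np.array([.5812,-.0379])
def pol(X): v=X[:2]-ax; return np.hypot(*v).round(4),np.degrees(np.arctan2(v[1],v[0])).round(2)
P=cloud('top',T['d']);Ps=cloud('side',S['d'])
for nm,im,box,Q,n in(('top',T['im'],(285,155,390,265),P,'top'),('side',S['im'],(250,180,400,275),Ps,'side')):
    for lab,lo,hi,z in(('blue',(105,130,60),(130,255,255),.066),('red',(0,170,80),(4,255,255),.119),('orange',(5,150,150),(15,255,255),.052)):
        for c,a,px in blobs(im,lo,hi,box):
            X=onplane(n,c,z)[0]; q=Q[px[:,1],px[:,0]]; 
            e=''
            if lab=='red':
                w=onplane(n,px,z)[:,:2] if n=='top' else q[:,:2]; w=w-w.mean(0); ev=np.linalg.svd(w,full_matrices=False)[2][0]; e=np.degrees(np.arctan2(ev[1],ev[0]))
            print(nm,lab,c.round(1),a,X.round(4),pol(X),'depth med',np.median(q,0).round(4),q[:,2].max().round(4),e)
# camera box, white pointer
for n,Q in (('top',P),('side',Ps)):
    near=(np.hypot(Q[...,0]-ax[0]-.235,Q[...,1]-ax[1])<.06)&(Q[...,2]>.1)&(Q[...,2]<.2)
    q=Q[near]; print(n,'cam',near.sum(),q.mean(0) if len(q) else 0,q.min(0),q.max(0))
# bracket
near=(P[...,2]>.045)&(P[...,2]<.07)&(np.hypot(P[...,0]-ax[0],P[...,1]-ax[1])>.15)&(np.hypot(P[...,0]-ax[0],P[...,1]-ax[1])<.2)
print('br',near.sum(),P[near].mean(0),pol(P[near].mean(0)))
E
```

```text
top blue [348.6 177.8] 12 [ 0.6814 -0.0845  0.066 ] (np.float64(0.1105), np.float64(-24.92)) depth med [ 0.6799 -0.0856  0.0663] 0.0747 
top blue [316.6 181.7] 13 [0.6709 0.0276 0.066 ] (np.float64(0.111), np.float64(36.15)) depth med [0.6716 0.0267 0.064 ] 0.0688 
top blue [349.8 191.5] 19 [ 0.6328 -0.0871  0.066 ] (np.float64(0.0713), np.float64(-43.61)) depth med [ 0.6363 -0.0884  0.0496] 0.0663 
top blue [367.5 203.7] 15 [ 0.5879 -0.1468  0.066 ] (np.float64(0.1091), np.float64(-86.46)) depth med [ 0.5881 -0.1464  0.0626] 0.0691 
top blue [303.6 211.1] 17 [0.5686 0.0751 0.066 ] (np.float64(0.1137), np.float64(96.39)) depth med [0.5687 0.0744 0.0636] 0.0722 
top blue [355.4 233. ] 13 [ 0.4874 -0.1009  0.066 ] (np.float64(0.113), np.float64(-146.1)) depth med [ 0.4878 -0.1003  0.0649] 0.0713 
top blue [323.1 236.4] 9 [0.4787 0.0102 0.066 ] (np.float64(0.1133), np.float64(154.86)) depth med [0.4792 0.0106 0.0639] 0.0761 
top red [319.1 243.7] 36 [0.45   0.0243 0.119 ] (np.float64(0.1452), np.float64(154.64)) depth med [0.4506 0.0244 0.1186] 0.1273 67.0447240085167
top orange [349.5 
[... 1127 characters left out ...]
t64(0.1422), np.float64(159.19)) depth med [0.4485 0.0167 0.1168] 0.1195 -113.43585868185806
side orange [341.8 236.2] 83 [ 0.6057 -0.099   0.052 ] (np.float64(0.0658), np.float64(-68.18)) depth med [ 0.6117 -0.0917  0.0482] 0.0524 
side orange [355.6 235.6] 21 [ 0.6399 -0.1114  0.052 ] (np.float64(0.094), np.float64(-51.39)) depth med [ 0.64   -0.1098  0.0492] 0.7619 
top cam 281 [ 0.80408716 -0.01628338  0.14648786] [ 0.77694112 -0.05056809  0.10413782] [0.8328976  0.01497814 0.16667122]
side cam 497 [ 0.80289041 -0.02965638  0.13586282] [ 0.77637204 -0.05810363  0.1055481 ] [0.83305035 0.01374513 0.15665736]
br 108 [0.42910673 0.03353497 0.0587158 ] (np.float64(0.168), np.float64(154.84))
```

```bash
cat >> h.py <<'E'
from scipy.spatial.transform import Rotation as Ro
def quat(adeg):
    a=np.radians(adeg); y=np.array([np.cos(a),np.sin(a),0]); z=np.array([0,0,-1.]); x=np.cross(y,z)
    return Ro.from_matrix(np.c_[x,y,z]).as_quat()
AX=np.array([.580,-.038]); PHI=5.0
def st(): 
    s=r.read_state(); print(round(s['time_s'],2),s['eef_pos'].round(4),'F',s['contact_force'].round(2),'M',s['torque'].round(2),'w',round(s['grip_width'],4)); return s
E
python3 - <<'E'
from h import *
B=np.array([.4505,.0232])
for a in (155,-25,80,-100): print(a,r.solve_ik([*B,.125],quat(a)))
for t in (-85,-55,-25):
    p=AX+.115*np.array([np.cos(np.radians(t)),np.sin(np.radians(t))])
    for k in(90,-90): print(t,k,r.solve_ik([*p,.07],quat(t+k)))
E
```

```text
155 [-1.18732352e-01  3.73706165e-01  1.89921356e+00 -4.44089210e-16
  8.68672928e-01 -2.82399269e+00]
-25 [-1.18732352e-01  3.73706165e-01  1.89921356e+00 -4.44089210e-16
  8.68672928e-01  3.17599961e-01]
80 [-1.18732352e-01  3.73706165e-01  1.89921356e+00 -4.44089210e-16
  8.68672928e-01 -1.51499575e+00]
-100 [-1.18732352e-01  3.73706165e-01  1.89921356e+00 -4.44089210e-16
  8.68672928e-01  1.62659690e+00]
-85 90 [-3.78722601e-01  6.85902657e-01  1.49681997e+00 -4.44089210e-16
  9.58870030e-01 -4.65989064e-01]
-85 -90 [-3.78722601e-01  6.85902657e-01  1.49681997e+00 -4.44089210e-16
  9.58870030e-01  2.67560359e+00]
-55 90 [-3.18004773e-01  7.62573345e-01  1.33294562e+00 -4.44089210e-16
  1.04607369e+00 -9.28870011e-01]
-55 -90 [-3.18004773e-01  7.62573345e-01  1.33294562e+00 -4.44089210e-16
  1.04607369e+00  2.21272264e+00]
-25 90 [-2.36901832e-01  8.12453628e-01  1.22566666e+00 -4.44089210e-16
  1.10347237e+00 -1.37136585e+00]
-25 -90 [-2.36901832e-01  8.12453628e-01  1.22566666e+00 -4.44089210e-16
  1.10347237e+00  1.77022681e+00]
```

```bash
python3 - <<'E'
from h import *
B=np.array([.4505,.0232])
command_gripper(.045,40)
r.reach([*B,.20],quat(-25)); st()
print(r.move_straight([*B,.119],speed=.1,max_force=6)); st()
for n in("top","side"):
    im,d=optics.get_image(n); c=im[205:265,280:360] if n=='top' else im[150:250,220:340]
    cv2.imwrite(f"pics/{n}1.png",cv2.resize(c,None,fx=6,fy=6,interpolation=cv2.INTER_CUBIC)[:,:,::-1])
E
```

```text
2.79 [0.4507 0.0225 0.2001] F [-0.04  0.48  0.27] M [ 0.05  0.04 -0.02] w 0.045
False
3.75 [0.4509 0.0231 0.1194] F [-0.3  -0.14 -0.76] M [-0.02  0.   -0.02] w 0.0453
```

```bash
ls pics
```

```text
side0.png
side1.png
sidecrop.png
top0.png
top1.png
topcrop.png
```

View pics/side1.png

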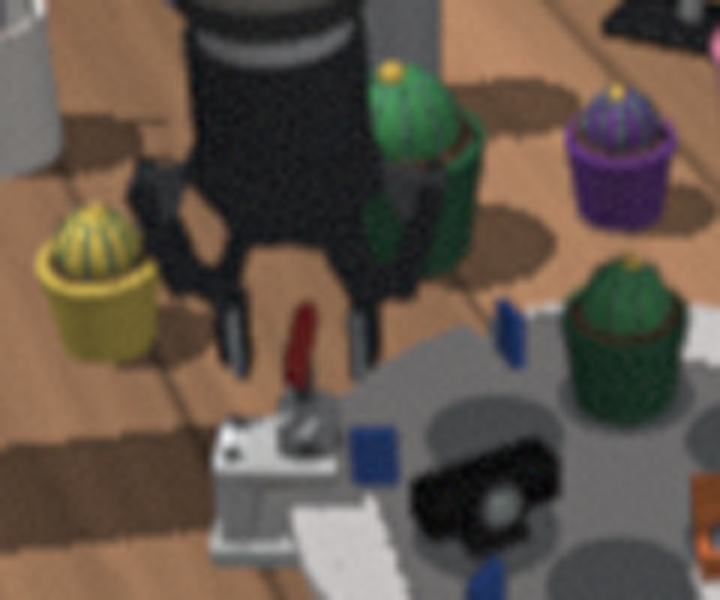

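View pics/top1.png

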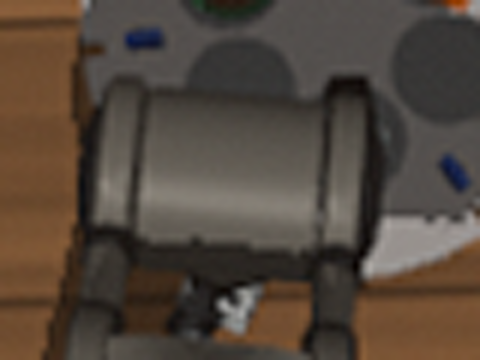

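The side crop shows the bar (300,345) midway between the fingers (232,335) and (362,340), above the sleeve. Now I close on it and check the force.

```bash
python3 - <<'E'
from h import *
command_gripper(.0,30); s=st()
r.hold(.2); s=st()
a=np.radians(-25); y=np.array([np.cos(a),np.sin(a),0]); print('Fy',s['contact_force']@y)
E
```

```text
4.25 [0.4511 0.023  0.1194] F [ 1.12 -1.32  3.31] M [-0.17 -0.2  -0.01] w 0.0105
4.45 [0.4511 0.0231 0.1194] F [ 1.45 -0.72  4.28] M [-0.17 -0.25  0.02] w 0.0101
Fy 1.6192356204599976
```

```bash
python3 - <<'E'
from h import *
command_gripper(.0,60); s=st()
p=s['eef_pos'].copy(); p[:2]=[.451,.023]
r.move_straight([p[0],p[1],p[2]+.017],quat(-25),speed=.03,max_force=25); r.hold(.2); s=st()
im,d=optics.get_image('side'); c=im[150:250,220:340]
cv2.imwrite("pics/side2.png",cv2.resize(c,None,fx=6,fy=6,interpolation=cv2.INTER_CUBIC)[:,:,::-1])
E
```

```text
4.67 [0.4511 0.0231 0.1195] F [ 1.99 -0.94  5.43] M [-0.18 -0.2  -0.04] w 0.0099
5.6 [0.4508 0.023  0.1362] F [  3.63  -1.44 -10.35] M [-0.16 -0.72  0.  ] w 0.0096
```

```bash
python3 - <<'E'
from h import *
p=np.array([.451,.023,.1362])
for a in (-35,-47,-59,-71,-83,-92,-97,-100):
    q=r.solve_ik(p,quat(a)); r.movej(q); s=st()
    if abs(s['torque'][2])>1.2: print('stop',a);break
print(r.read_state()['joint_positions'])
im,d=optics.get_image('side'); c=im[150:250,220:340]
cv2.imwrite("pics/side3.png",cv2.resize(c,None,fx=6,fy=6,interpolation=cv2.INTER_CUBIC)[:,:,::-1])
E
```

```text
5.94 [0.4509 0.023  0.1361] F [  4.38  -0.15 -10.17] M [-0.16 -0.66 -0.  ] w 0.0096
6.26 [0.4509 0.023  0.1362] F [ 4.19 -1.13 -9.48] M [-0.15 -0.71  0.07] w 0.0102
6.58 [0.451  0.023  0.1362] F [  4.82  -1.75 -10.41] M [-0.18 -0.76 -0.08] w 0.0099
6.89 [0.451  0.0229 0.1362] F [  3.94  -1.45 -10.1 ] M [-0.26 -0.72 -0.01] w 0.0098
7.21 [0.4511 0.0229 0.1362] F [ 3.56 -2.78 -8.91] M [-0.34 -0.79  0.02] w 0.01
7.48 [0.4511 0.0229 0.1362] F [ 4.41 -2.35 -9.9 ] M [-0.47 -0.75 -0.03] w 0.01
7.73 [0.4511 0.0229 0.1362] F [  4.11  -3.47 -10.43] M [-0.45 -0.79 -0.02] w 0.0095
7.98 [0.4511 0.0229 0.1362] F [  4.41  -3.03 -10.28] M [-0.44 -0.79  0.03] w 0.0097
[-1.19160147e-01  3.56724534e-01  1.88529985e+00 -2.32506940e-04
  8.99347435e-01  1.61803231e+00]
```

View pics/side3.png

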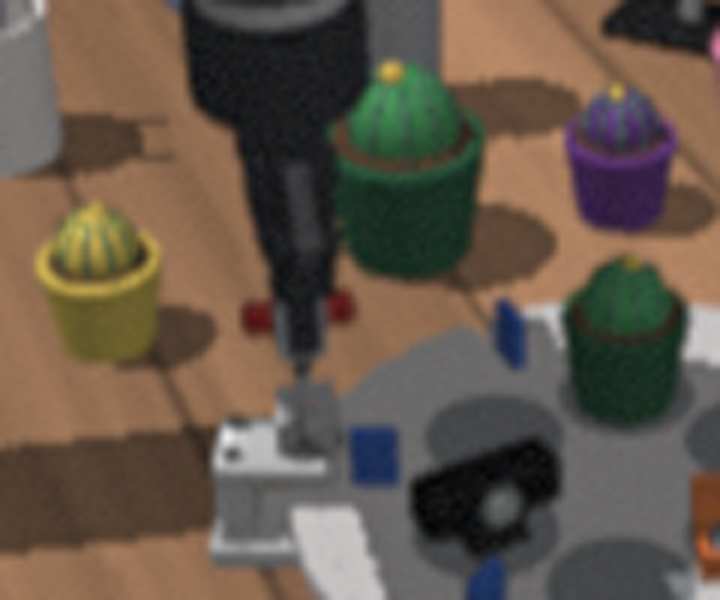

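```bash
python3 - <<'E'
from h import *
for z in (.134,.132,.1305,.1295,.1285):
    print(r.move_straight([.451,.023,z],quat(-100),speed=.02,max_force=15)); s=st()
    if s['contact_force'][2]>4: break
E
```

```text
False
8.29 [0.4511 0.0229 0.1339] F [ 3.68 -2.61 -9.95] M [-0.49 -0.82 -0.01] w 0.0098
False
8.54 [0.4511 0.0229 0.1319] F [ 3.3  -1.87 -9.15] M [-0.54 -0.75  0.03] w 0.0097
False
8.79 [0.4511 0.0229 0.1303] F [ 4.61 -3.12 -7.96] M [-0.52 -0.73 -0.05] w 0.0097
False
9.04 [0.4511 0.0229 0.1296] F [ 2.8  -2.99 -6.85] M [-0.54 -0.67  0.  ] w 0.0098
False
9.29 [0.4512 0.0229 0.1294] F [ 0.46 -3.22  5.33] M [-0.6  -0.07  0.03] w 0.0096
```

The side crop shows the bar turned about 75° at (300,310). It came to rest at a lift of about 10 mm, which means the key is in the rest notch. I release and check.

```bash
python3 - <<'E'
from meas import *
r.move_straight([.451,.023,.1298],quat(-100),speed=.02); st()
command_gripper(.04); st()
r.move_straight([.451,.023,.20],speed=.12); r.hold(.3)
im,d=optics.get_image('side'); c=im[150:250,220:340]; P=cloud('side',d)
cv2.imwrite("pics/side4.png",cv2.resize(c,None,fx=6,fy=6,interpolation=cv2.INTER_CUBIC)[:,:,::-1])
for c,a,px in blobs(im,(0,150,50),(5,255,255),(250,180,300,230)):
    q=P[px[:,1],px[:,0]]; w=q[:,:2]-q[:,:2].mean(0); ev=np.linalg.svd(w,full_matrices=False)[2][0]
    print(c,a,np.median(q,0),np.percentile(q[:,2],90),np.degrees(np.arctan2(ev[1],ev[0])))
# tray & tab layout
st()
E
```

```text
9.54 [0.4511 0.0229 0.1296] F [ 4.08 -3.04 -4.73] M [-0.65 -0.66 -0.02] w 0.0094
9.94 [0.4508 0.0232 0.1298] F [ 0.01 -0.15  0.49] M [ 0.06 -0.   -0.01] w 0.0402
[269.35714286 203.72857143] 70 [0.44989308 0.01794294 0.12504209] 0.12764664606200177 170.94111189373137
11.03 [0.4508 0.023  0.1996] F [-0.19 -0.27  0.21] M [0.01 0.   0.  ] w 0.0398
```

```bash
sleep 3
```

```text
(no output)
```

View pics/side4.png

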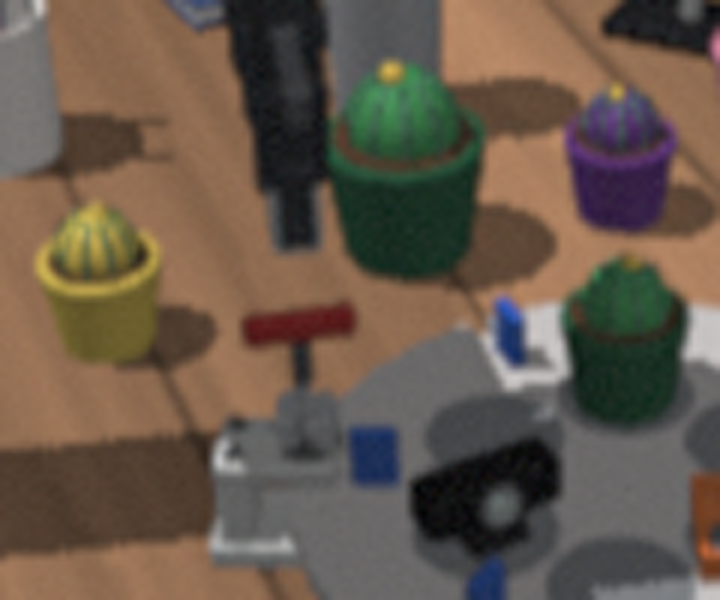

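The plunger is parked: the bar at (298,322) stands free, 10 mm higher, at about −9°. Next I straddle the right-hand tab (world −85°).

```bash
cat >> h.py <<'E'
AX=np.array([.5801,-.0372])
def tp(t,rad=.115): return AX+rad*np.array([np.cos(np.radians(t)),np.sin(np.radians(t))])
E
python3 - <<'E'
from h import *
t=-85
r.reach([*tp(t),.19],quat(t+90))
command_gripper(.024)
r.move_straight([*tp(t),.100],quat(t+90),speed=.15); st()
for n in("top","side"):
    im,d=optics.get_image(n); c=im[150:250,280:400] if n=='top' else im[170:270,280:400]
    cv2.imwrite(f"pics/{n}5.png",cv2.resize(c,None,fx=6,fy=6,interpolation=cv2.INTER_CUBIC)[:,:,::-1])
E
```

```text
13.89 [ 0.5907 -0.152   0.1008] F [0.44 0.23 0.8 ] M [-0.08  0.01  0.03] w 0.0242
```

```bash
sleep 5
```

```text
(no output)
```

View pics/side5.png

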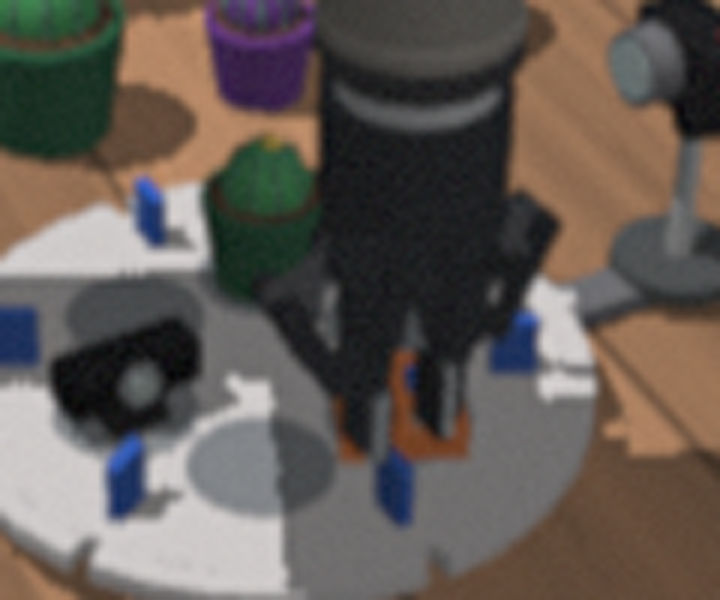

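View pics/top5.png

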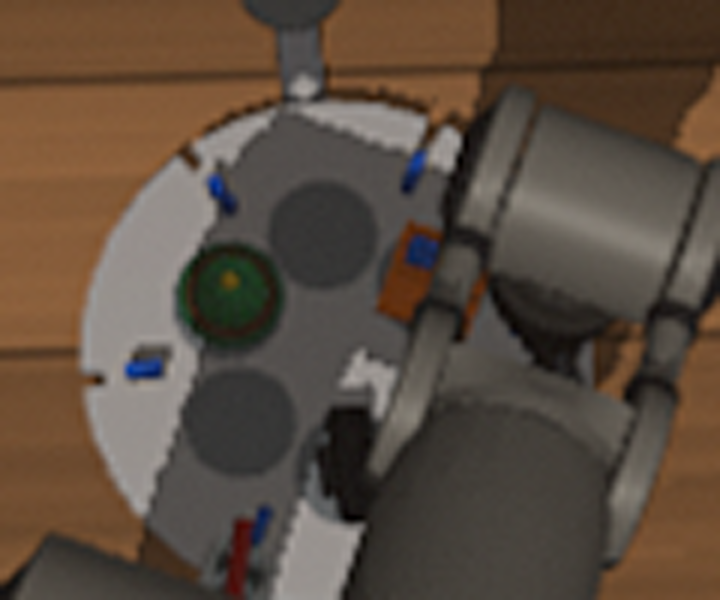

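```bash
python3 - <<'E'
from h import *
for t in(-85,-86,-84): 
  for z in(.066,.036): print(t,(proj('side',[[*tp(t,.113),z]])[0]-[280,170])*6)
print((proj('side',[[*tp(-85),.0758]])[0]-[280,170])*6,(proj('side',[[.59,-.128,.052]])[0]-[280,170])*6)
E
```

```text
-85 [391.79706005 450.94005959]
-85 [389.24073727 505.17303207]
-86 [387.73793466 452.39195256]
-86 [385.24386754 506.64005758]
-84 [395.80699052 449.44318427]
-84 [393.18934697 503.6605219 ]
[395.18173576 435.57310131] [367.85221189 445.65581712]
```

```bash
python3 - <<'E'
from h import *
t=-85
print(r.move_straight([*tp(t,.117),.100],quat(t+90),speed=.1))
print(r.move_straight([*tp(t,.117),.071],speed=.06,max_force=5)); st()
im,d=optics.get_image('side'); c=im[170:270,280:400]
cv2.imwrite("pics/side6.png",cv2.resize(c,None,fx=6,fy=6,interpolation=cv2.INTER_CUBIC)[:,:,::-1])
E
```

```text
False
False
14.88 [ 0.5903 -0.1538  0.0708] F [ 0.34 -0.12  0.39] M [ 0.04  0.   -0.  ] w 0.0242
```

```bash
sleep 5
```

```text
(no output)
```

View pics/side6.png

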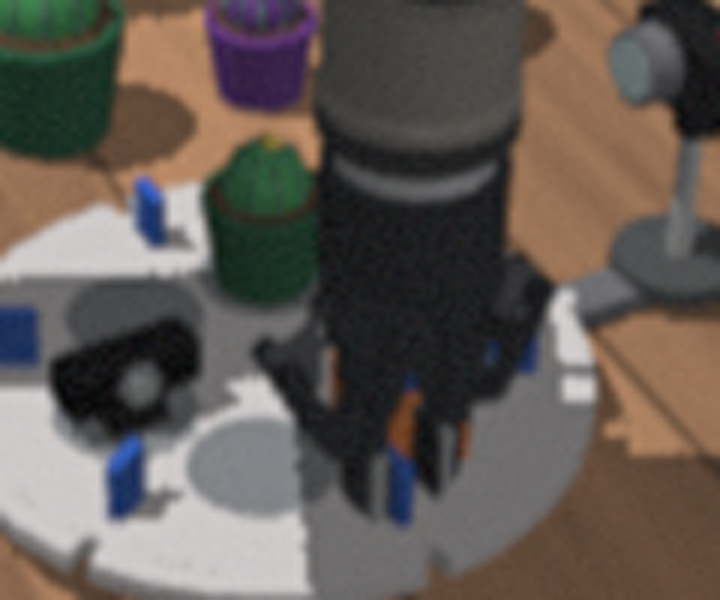

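The tab at (400,485) sits between the two fingers. I narrow the gap slightly and turn along the arc.

```bash
python3 - <<'E'
from h import *
command_gripper(.017); st()
for i in range(1,13):
    t=-85+5*i
    r.move_straight([*tp(t,.117),.071],quat(t+90),speed=.05); s=st()
    if np.hypot(*s['contact_force'][:2])>20: print('high force');break
r.hold(.4); st()
for n in("top","side"):
    im,d=optics.get_image(n); c=im[150:250,280:400] if n=='top' else im[170:270,280:400]
    cv2.imwrite(f"pics/{n}7.png",cv2.resize(c,None,fx=6,fy=6,interpolation=cv2.INTER_CUBIC)[:,:,::-1])
E
```

```text
15.17 [ 0.5905 -0.1538  0.0714] F [-0.1  -0.2  -0.63] M [-0.03  0.02 -0.  ] w 0.017
15.52 [ 0.5963 -0.1526  0.0709] F [-15.9   -1.88  10.43] M [-0.43  2.66 -0.1 ] w 0.0171
15.87 [ 0.6097 -0.1504  0.0711] F [-4.73 -0.27  4.43] M [-0.17  0.74 -0.03] w 0.0168
16.22 [ 0.6202 -0.1471  0.0711] F [-2.19 -0.46  1.76] M [-0.07  0.44 -0.03] w 0.017
16.57 [ 0.6299 -0.1432  0.071 ] F [ 0.   -0.24  0.33] M [-0.05  0.14 -0.02] w 0.017
16.92 [ 0.6389 -0.1385  0.0709] F [-0.43  0.28 -0.88] M [-0.02  0.02 -0.04] w 0.0172
17.27 [ 0.6474 -0.1329  0.0709] F [-0.52  0.05 -0.36] M [-0.02  0.    0.02] w 0.0171
17.62 [ 0.6554 -0.1268  0.071 ] F [ 0.4  -1.25 -0.57] M [-0.06  0.    0.03] w 0.0171
17.97 [ 0.6628 -0.1199  0.071 ] F [ 1.13  0.69 -0.11] M [-0.02  0.04 -0.02] w 0.0168
18.32 [ 0.6697 -0.1124  0.071 ] F [-0.48 -0.3   0.96] M [0.01 0.01 0.  ] w 0.0173
18.67 [ 0.6758 -0.1044  0.071 ] F [-0.77 -0.48  0.51] M [-0.05 -0.06 -0.04] w 0.017
19.02 [ 0.6813 -0.0958  0.071 ] F [ 1.12  0.27 -0.32] M [-0.02  0.07  0.03] w 0.0169
19.37 [ 0.686  -0.0868  0.071 ] F [ 0.72  0.45 -0.75] M [ 0.08  0.08 -0.02] w 0.0168
19.77 [ 0.6861 -0.0868  0.071 ] F [ 0.11 -0.2  -0.34] M [-0.03 -0.06 -0.01] w 0.0167
```

```bash
sleep 8
```

```text
(no output)
```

View pics/side7.png

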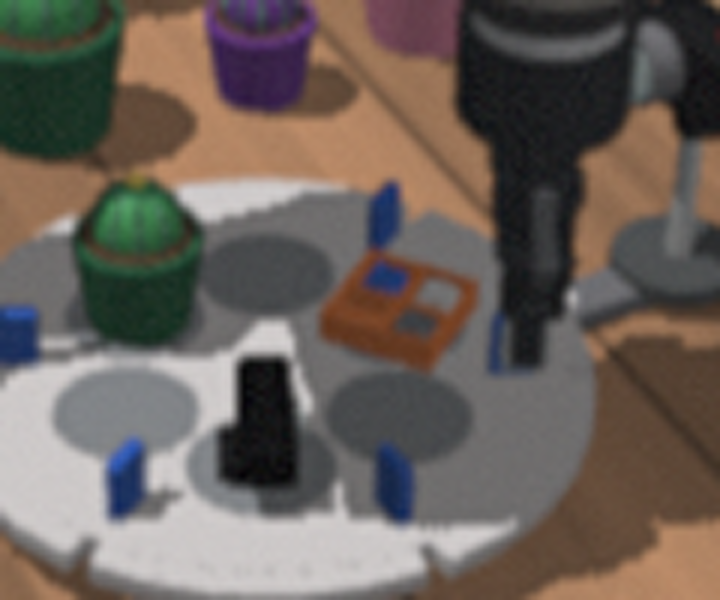

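View pics/top7.png

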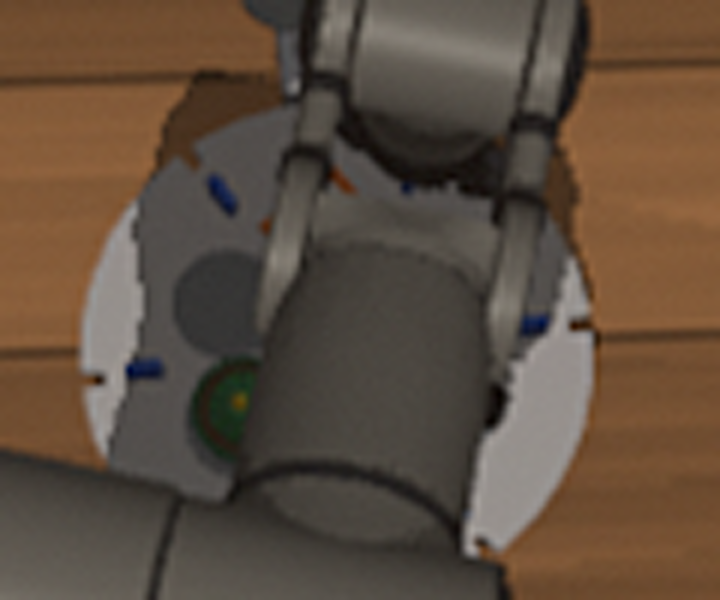

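The platter has turned one click and the pot, webcam and tray still stand on it. I retract and verify.

```bash
python3 - <<'E'
from meas import *
r.move_straight([*tp(-25,.117),.22],speed=.15); st()
r.movej([-1.457,.342,1.524,0,1.275,-.146]); st()
T=optics.get_image('top'); S=optics.get_image('side')
np.savez('f.npz',t=T[0],td=T[1],s=S[0],sd=S[1])
im=T[0]; c=im[120:270,230:400]; cv2.imwrite('pics/top8.png',cv2.resize(c,None,fx=4.5,fy=4,interpolation=cv2.INTER_CUBIC)[:,:,::-1])
c=S[0][150:280,220:420]; cv2.imwrite('pics/side8.png',cv2.resize(c,None,fx=4,fy=4,interpolation=cv2.INTER_CUBIC)[:,:,::-1])
P=cloud('top',T[1])
def pol(X): v=X[:2]-AX; return np.hypot(*v).round(4),np.degrees(np.arctan2(v[1],v[0])).round(2)
for c,a,px in blobs(im,(105,130,60),(130,255,255),(285,155,390,265)): X=onplane('top',c,.066)[0]; print('blue',c.round(1),pol(X))
sp=AX+.07*np.array([np.cos(np.radians(5)),np.sin(np.radians(5))])
hsv=cv2.cvtColor(im,cv2.COLOR_RGB2HSV)
def hullmid(lo,hi,box,z,lab,tgt):
    px=np.vstack([p for c,a,p in blobs(im,lo,hi,box,4)]).astype(np.float32)
    (u,v),(w,h),ang=cv2.minAreaRect(px); X=onplane('top',[u,v],z)[0]; print(lab,(u,v),X.round(4),'dist',np.hypot(*(X[:2]-tgt)))
hullmid((5,150,100),(15,255,255),(300,160,365,215),.052,'tray',sp)
pt=lambda t:AX+.07*np.array([np.cos(np.radians(t)),np.sin(np.radians(t))])
hullmid((40,80,30),(85,255,255),(290,190,335,245),.09,'pot',pt(125))
hullmid((0,0,0),(179,255,45),(335,205,375,235),.06,'webcam',pt(245))
print('pads px',proj('top',[[*pt(5),.036],[*pt(125),.036],[*pt(245),.036]]))
E
```

```text
21.01 [ 0.6856 -0.0865  0.2188] F [ 0.1  -0.45 -1.2 ] M [-0.03 -0.01  0.01] w 0.017
23.48 [ 0.1356 -0.5075  0.2563] F [ 0.19 -0.01 -1.05] M [-0.01  0.   -0.03] w 0.017
blue [348.6 177.8] (np.float64(0.1118), np.float64(-25.01))
blue [316.6 181.7] (np.float64(0.1115), np.float64(35.53))
blue [328.6 187.7] (np.float64(0.0722), np.float64(19.08))
blue [367.5 203.7] (np.float64(0.1099), np.float64(-85.91))
blue [303.5 211. ] (np.float64(0.1134), np.float64(95.73))
blue [355.3 233.1] (np.float64(0.1126), np.float64(-145.65))
blue [323.  236.5] (np.float64(0.1123), np.float64(154.8))
tray (324.6978454589844, 181.608642578125) [ 0.6732 -0.0007  0.052 ] dist 0.03833349584912467
pot (320.300048828125, 217.9000244140625) [0.54  0.018 0.09 ] dist 0.0021312376771725973
webcam (354.0862121582031, 215.5344696044922) [ 0.5488 -0.0991  0.06  ] dist 0.0023155224787268173
pads px [[333.46761044 188.72196611]
 [319.83901074 219.90269504]
 [354.14108332 215.95851532]]
```

```bash
sleep 8
```

```text
(no output)
```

View pics/top8.png

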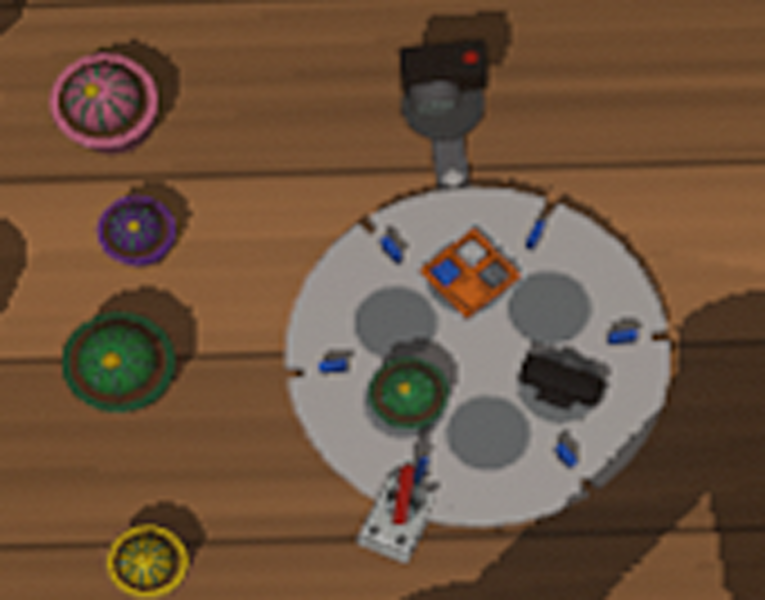

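View pics/side8.png

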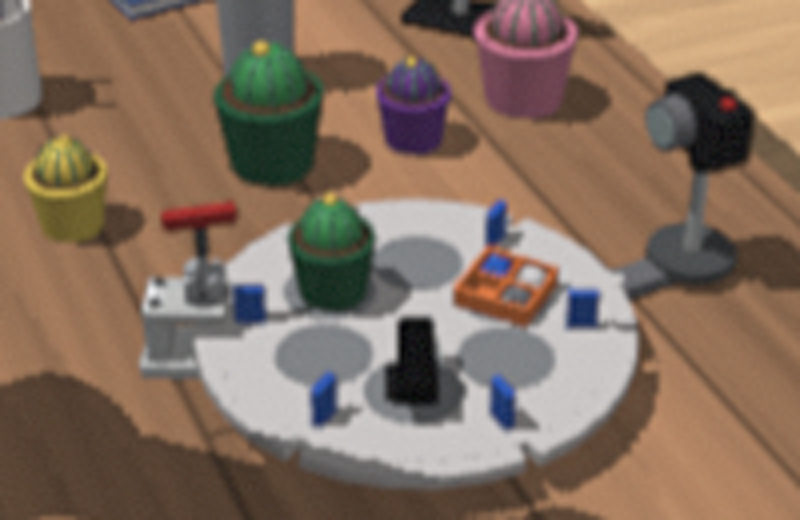

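The tray's 38 mm reading came from stray orange pixels in the mask box, because the picture shows it on its pad at crop (471,272). I re-measure with a tighter box.

```bash
python3 - <<'E'
from meas import *
f=np.load('f.npz'); sp=tp(5,.07)
for n,im,box in(('top',f['t'],(322,175,347,202)),('side',f['s'],(330,208,363,234))):
    px=np.vstack([p for c,a,p in blobs(im,(5,130,90),(16,255,255),box,3)]).astype(np.float32)
    (u,v),_,_=cv2.minAreaRect(px); X=onplane(n,[u,v],.050 if n=='top' else .044)[0]; print(n,(u,v),X,np.hypot(*(X[:2]-sp)))
P=cloud('side',f['sd'])
for c,a,px in blobs(f['s'],(0,150,50),(5,255,255),(250,190,300,230)): print('bar',c,np.median(P[px[:,1],px[:,0]],0))
a=np.load('top0.npz')['im'].astype(int); D=abs(a-f['t']).max(2)>40
D=D.astype(np.uint8); D[150:265,280:395]=0; D[265:]=0; n,l,s,c=cv2.connectedComponentsWithStats(D)
print([(c[i].round(),s[i,4]) for i in range(1,n) if s[i,4]>5])
E
```

```text
top (334.005859375, 187.92352294921875) [ 0.65000665 -0.03277571  0.05      ] 0.0016855142833944654
side (345.966064453125, 221.0950164794922) [ 0.65004692 -0.03555403  0.044     ] 0.004460032874901405
bar [269.35632184 203.43678161] [0.45142772 0.01809428 0.1255614 ]
[]
```

Both views put the tray 2–4 mm from the spot. The bar is still up and nothing else has changed, so I hand in.

```bash
python3 - <<'E'
from workcell import r
r.finish_job(); print(r.read_state()['time_s'])
E
```

```text
the job is handed in; nothing more can be done
the job is handed in; nothing more can be done
```

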